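Check the caps of the specimen jars and pull the loose ones for rework

ROBOT

A 6-joint arm with a two-finger parallel gripper is mounted at the origin on the work surface. World frame = base frame: x ahead of the robot, y to its left, z up, the work surface at z = 0. Lengths are in m, angles in rad, forces in N, time in s.
With the tool pointing down it reaches from about 0.375 to 0.975 m from the base axis. Payload 3.8 kg.
Tool frame: the origin (TCP) lies at the very end of the fingers, on their centre line; the grasp point (between the pads) lies bot.hold_point_z behind it (bot.hold_point_z is the distance from the TCP to the grasp point, in m); z points along the fingers, y is the line along which they close (so a half turn about z gives the same grasp; the last joint's range is limited). The gripper opens to 85 mm and grips with 20 to 120 N. Pads are 22 mm wide; open, the fingers measure 114 mm over their backs; the gripper's body (76 mm by 85 mm) begins 54 mm behind the grasp point. The pads swing forward as they close: fully open they stand 13 mm farther back than shut.
Start: joints at [-1.305, 0.264, 1.604, -0, 1.274, -0.037], TCP at [0.201, -0.644, 0.231] pointing down, gripper open.
Joint ranges: [-2.63, 2.63], [-0.94, 2.18], [0.31, 2.57], [-1.31, 4.45], [0, 2.66], [-2.55, 2.55]. Speed limits (rad/s): [2.57, 2.57, 3.14, 3.14, 3.14, 3.14].

INTERFACE

Orientations are given as a rotation vector (axis times angle).
In Python, from workcell import bot gives the robot as it stands.
- The arm moves only by the shell command python3 jog.py 'ROWS' [OPENING] [FORCE]. ROWS is a JSON list of rows, 1 to 5 of them, each of 4 numbers: dx, dy, dz in m, then a turn about the tool's z in rad; each row shifts and turns the commanded pose from where the row before left it, along the tool's axes as they then stand; what a row does not reach is not made up. A row lasts 1/8 s, in which the tool goes at most 0.0625 m and 0.188 rad, less where a joint would pass 70% of its speed; a pose out of reach is approached as far as the arm can. OPENING is the opening from 0.0 (shut) to 1.0 (fully open), set as the command begins (- or left out keeps the last). The fingers move at their own pace and stop on an object; FORCE is the grip in N (left out, the last holds). Time passes only in rows, so rows that do not move let the fingers close. It prints the time, the measured TCP pose, the force, the opening and the grip force at its end.
- bot.read_state(): the state, without advancing time (a new reading comes with each control period).
- bot.read_camera(name): name is "scene" or "top"; returns the picture (384x512x3 uint8, red, green, blue); there is no depth.
- bot.camera_info(name): a dict with "intrinsics" (3x3 intrinsics, pixels), "extrinsics" (4x4, takes a point from camera to world coordinates). Camera axes: x right, y down, z forward; pixel columns grow to the right and rows downward; lengths in m; the calibration is good to about 2 mm. A picture is of the moment at which its call begins. camera_info takes no time and is no camera call.
- bot.finish_job(): hands the job in; it is judged then, once.
The state is a dict: "time": time; "q": joint angles; "joint_vel": joint speeds; "joint_torque": joint torques, N m; "tool_pos": TCP position; "tcp_rot": TCP orientation; "wrist_force": force on the tool from outside, world axes, zero at the start; "torque": the same for the moment, N m; "width": opening from 0.0 (shut) to 1.0 (fully open); "grip_force": force on a finger pad.
Only numpy, scipy, OpenCV 4.12 (cv2) and the standard library are available. Lean on these libraries where they do the work, as an engineer would, in place of code of your own. Each camera call takes 0.05 s, during which the arm holds its last target. There are 200 camera calls.

TASK

Lift the clear cover off the specimen rack by its knob and set it down on the black mat, then gently twist the cap of every jar clockwise to feel whether it is loose: a tight cap gives only a few degrees and must not be forced further, a loose one turns easily by twenty degrees and more. Stand every jar with a loose cap upright in the steel rework tray, carrying it by its body and not by its cap, and leave the tight ones in their own pockets. Then put the cover back, fully down on the base plate of the rack, without having tipped a jar or disturbed the other things on the bench.

Things in the scene. Friction and masses are not known exactly. Their poses are not given: they have to be found in the camera images.
- rack: fixed specimen rack: steel base plate 284 (x) x 204 (y) x 6 mm, on it a grey block 250 x 170 mm, top 30 mm above the bench, with 3 x 2 square pockets 54 mm wide, 18 mm deep (floor 12 mm above the bench), centres at x = -86, 0, 86 and y = -46, 46 mm. Origin: centre of the underside; z up
- cover: loose clear acrylic cover, open below, grey edge beads, 272 (x) x 192 (y) mm outside, 102 mm high without the knob, walls and top 4 mm, 0.45 kg. On the rack its rim stands on the base plate, 6 mm above the bench, around the grey block with 7 mm to spare all round, its top 12 mm clear of the caps. Origin: centre of the plane of the lower rim; z up
- cover_knob (a point): middle of the height of the head of the cover's black knob: head 34 mm diameter and 22 mm high, 127 mm above the lower rim on the cover's centre line
- mat: fixed black rubber bench mat, 300 (x) x 220 (y) x 3 mm, to the left or right of the rack. Origin: centre of its underside; x along the length
- tray: the rework tray: loose stainless steel tray, 240 (x) x 180 (y) mm outside, walls 22 mm high, walls and floor 4 mm thick, 0.6 kg, empty at the start, on the other side of the rack from the mat. Origin: centre of its underside; z up, x along the length (a small bail handle at each end)
- jar_a: square white specimen jar, about 0.15 kg, 80 mm high in all: body 50 x 50 mm, 54 mm high, a 3 mm neck (3.8 mm if the cap is loose), then a red ribbed screw cap, 46 mm diameter, 23 mm high, with a paper strip on top that turns with it. Origin: centre of the underside; z up, x and y square to its faces. In a pocket of the rack, or absent
- cap_a (a joint): angle of the cap of jar_a, rad, 0 as found, grows clockwise seen from above; turns that way only. A loose cap turns almost freely (0.04 N m) up to 1.8 rad and stays. A tight one begins to give at 0.25 N m, then 0.2 rad per further N m, and springs back to 0.05 rad or less when let go
- jar_b: square white specimen jar, about 0.15 kg, 80 mm high in all: body 50 x 50 mm, 54 mm high, a 3 mm neck (3.8 mm if the cap is loose), then a red ribbed screw cap, 46 mm diameter, 23 mm high, with a paper strip on top that turns with it. Origin: centre of the underside; z up, x and y square to its faces. In a pocket of the rack, or absent
- cap_b (a joint): angle of the cap of jar_b, rad, 0 as found, grows clockwise seen from above; turns that way only. A loose cap turns almost freely (0.04 N m) up to 1.8 rad and stays. A tight one begins to give at 0.25 N m, then 0.2 rad per further N m, and springs back to 0.05 rad or less when let go
- jar_c: square white specimen jar, about 0.15 kg, 80 mm high in all: body 50 x 50 mm, 54 mm high, a 3 mm neck (3.8 mm if the cap is loose), then a red ribbed screw cap, 46 mm diameter, 23 mm high, with a paper strip on top that turns with it. Origin: centre of the underside; z up, x and y square to its faces. In a pocket of the rack, or absent
- cap_c (a joint): angle of the cap of jar_c, rad, 0 as found, grows clockwise seen from above; turns that way only. A loose cap turns almost freely (0.04 N m) up to 1.8 rad and stays. A tight one begins to give at 0.25 N m, then 0.2 rad per further N m, and springs back to 0.05 rad or less when let go
- jar_d: square white specimen jar, about 0.15 kg, 80 mm high in all: body 50 x 50 mm, 54 mm high, a 3 mm neck (3.8 mm if the cap is loose), then a red ribbed screw cap, 46 mm diameter, 23 mm high, with a paper strip on top that turns with it. Origin: centre of the underside; z up, x and y square to its faces. In a pocket of the rack, or absent
- cap_d (a joint): angle of the cap of jar_d, rad, 0 as found, grows clockwise seen from above; turns that way only. A loose cap turns almost freely (0.04 N m) up to 1.8 rad and stays. A tight one begins to give at 0.25 N m, then 0.2 rad per further N m, and springs back to 0.05 rad or less when let go
- jar_e: square white specimen jar, about 0.15 kg, 80 mm high in all: body 50 x 50 mm, 54 mm high, a 3 mm neck (3.8 mm if the cap is loose), then a red ribbed screw cap, 46 mm diameter, 23 mm high, with a paper strip on top that turns with it. Origin: centre of the underside; z up, x and y square to its faces. In a pocket of the rack, or absent
- cap_e (a joint): angle of the cap of jar_e, rad, 0 as found, grows clockwise seen from above; turns that way only. A loose cap turns almost freely (0.04 N m) up to 1.8 rad and stays. A tight one begins to give at 0.25 N m, then 0.2 rad per further N m, and springs back to 0.05 rad or less when let go
- jar_f: square white specimen jar, about 0.15 kg, 80 mm high in all: body 50 x 50 mm, 54 mm high, a 3 mm neck (3.8 mm if the cap is loose), then a red ribbed screw cap, 46 mm diameter, 23 mm high, with a paper strip on top that turns with it. Origin: centre of the underside; z up, x and y square to its faces. In a pocket of the rack, or absent
- cap_f (a joint): angle of the cap of jar_f, rad, 0 as found, grows clockwise seen from above; turns that way only. A loose cap turns almost freely (0.04 N m) up to 1.8 rad and stays. A tight one begins to give at 0.25 N m, then 0.2 rad per further N m, and springs back to 0.05 rad or less when let go
- tube_rack: white tube rack with capped tubes, 60 x 200 mm, 90 mm high, beyond the rack; bystander. Origin: centre of the underside
- strip_tin: white round tub, 56 mm diameter, 104 mm high; bystander. Origin: centre of the underside
- dropper: white dropper bottle, 50 mm diameter, 145 mm high; bystander. Origin: centre of the underside
- pipette: pipette lying on the bench, about 270 mm long, 26 mm thick; bystander. Origin: on the underside, near its middle

How it is judged:
On the way, in this order (a step that is already met when the one before it is completed fails the run):
1. the cover has been set down level on the mat and let go (horizontal distance between cover and mat below 0.06 m and height (world z) of cover below 0.012 m and angle between cover's own z axis and vertical below 0.06 rad and contact force between the fingers and cover below 0.2 N), for 0.2 s.
2. with the cover off, every cap has been twisted, the jars with loose caps stand in the rework tray and the others in their own pockets (((z of cap_a in the frame of jar_a above 0.0574 m and value of joint cap_a above 0.2 rad and x of jar_a in the frame of tray between -0.1 and 0.1 m and y of jar_a in the frame of tray between -0.07 and 0.07 m and z of jar_a in the frame of tray below 0.012 m and angle between jar_a's own z axis and vertical below 0.1 rad and linear speed of jar_a below 0.03 m/s) or (z of cap_a in the frame of jar_a below 0.0574 m and value of joint cap_a above 0.02 rad and distance of jar_a from where it was at the start of the episode below 0.012 m and angle between jar_a's own z axis and vertical below 0.1 rad)) and ((z of cap_b in the frame of jar_b above 0.0574 m and value of joint cap_b above 0.2 rad and x of jar_b in the frame of tray between -0.1 and 0.1 m and y of jar_b in the frame of tray between -0.07 and 0.07 m and z of jar_b in the frame of tray below 0.012 m and angle between jar_b's own z axis and vertical below 0.1 rad and linear speed of jar_b below 0.03 m/s) or (z of cap_b in the frame of jar_b below 0.0574 m and value of joint cap_b above 0.02 rad and distance of jar_b from where it was at the start of the episode below 0.012 m and angle between jar_b's own z axis and vertical below 0.1 rad)) and ((z of cap_c in the frame of jar_c above 0.0574 m and value of joint cap_c above 0.2 rad and x of jar_c in the frame of tray between -0.1 and 0.1 m and y of jar_c in the frame of tray between -0.07 and 0.07 m and z of jar_c in the frame of tray below 0.012 m and angle between jar_c's own z axis and vertical below 0.1 rad and linear speed of jar_c below 0.03 m/s) or (z of cap_c in the frame of jar_c below 0.0574 m and value of joint cap_c above 0.02 rad and distance of jar_c from where it was at the start of the episode below 0.012 m and angle between jar_c's own z axis and vertical below 0.1 rad)) and ((z of cap_d in the frame of jar_d above 0.0574 m and value of joint cap_d above 0.2 rad and x of jar_d in the frame of tray between -0.1 and 0.1 m and y of jar_d in the frame of tray between -0.07 and 0.07 m and z of jar_d in the frame of tray below 0.012 m and angle between jar_d's own z axis and vertical below 0.1 rad and linear speed of jar_d below 0.03 m/s) or (z of cap_d in the frame of jar_d below 0.0574 m and value of joint cap_d above 0.02 rad and distance of jar_d from where it was at the start of the episode below 0.012 m and angle between jar_d's own z axis and vertical below 0.1 rad)) and ((z of cap_e in the frame of jar_e above 0.0574 m and value of joint cap_e above 0.2 rad and x of jar_e in the frame of tray between -0.1 and 0.1 m and y of jar_e in the frame of tray between -0.07 and 0.07 m and z of jar_e in the frame of tray below 0.012 m and angle between jar_e's own z axis and vertical below 0.1 rad and linear speed of jar_e below 0.03 m/s) or (z of cap_e in the frame of jar_e below 0.0574 m and value of joint cap_e above 0.02 rad and distance of jar_e from where it was at the start of the episode below 0.012 m and angle between jar_e's own z axis and vertical below 0.1 rad)) and ((z of cap_f in the frame of jar_f above 0.0574 m and value of joint cap_f above 0.2 rad and x of jar_f in the frame of tray between -0.1 and 0.1 m and y of jar_f in the frame of tray between -0.07 and 0.07 m and z of jar_f in the frame of tray below 0.012 m and angle between jar_f's own z axis and vertical below 0.1 rad and linear speed of jar_f below 0.03 m/s) or (z of cap_f in the frame of jar_f below 0.0574 m and value of joint cap_f above 0.02 rad and distance of jar_f from where it was at the start of the episode below 0.012 m and angle between jar_f's own z axis and vertical below 0.1 rad)) and horizontal distance between cover and rack above 0.15 m), for 0.2 s.
At the end, for the whole second after the job is handed in: Every loose cap turned over 0.2 rad, every tight one over 0.02; loose-capped jars upright and at rest on the tray floor; the others within 12 mm of where they stood, upright; the cover on the base plate (within 12 mm, rim under 10 mm above the bench, level within 0.03 rad), let go, at rest (((z of cap_a in the frame of jar_a above 0.0574 m and value of joint cap_a above 0.2 rad and x of jar_a in the frame of tray between -0.1 and 0.1 m and y of jar_a in the frame of tray between -0.07 and 0.07 m and z of jar_a in the frame of tray below 0.012 m and angle between jar_a's own z axis and vertical below 0.1 rad and linear speed of jar_a below 0.03 m/s) or (z of cap_a in the frame of jar_a below 0.0574 m and value of joint cap_a above 0.02 rad and distance of jar_a from where it was at the start of the episode below 0.012 m and angle between jar_a's own z axis and vertical below 0.1 rad)) and ((z of cap_b in the frame of jar_b above 0.0574 m and value of joint cap_b above 0.2 rad and x of jar_b in the frame of tray between -0.1 and 0.1 m and y of jar_b in the frame of tray between -0.07 and 0.07 m and z of jar_b in the frame of tray below 0.012 m and angle between jar_b's own z axis and vertical below 0.1 rad and linear speed of jar_b below 0.03 m/s) or (z of cap_b in the frame of jar_b below 0.0574 m and value of joint cap_b above 0.02 rad and distance of jar_b from where it was at the start of the episode below 0.012 m and angle between jar_b's own z axis and vertical below 0.1 rad)) and ((z of cap_c in the frame of jar_c above 0.0574 m and value of joint cap_c above 0.2 rad and x of jar_c in the frame of tray between -0.1 and 0.1 m and y of jar_c in the frame of tray between -0.07 and 0.07 m and z of jar_c in the frame of tray below 0.012 m and angle between jar_c's own z axis and vertical below 0.1 rad and linear speed of jar_c below 0.03 m/s) or (z of cap_c in the frame of jar_c below 0.0574 m and value of joint cap_c above 0.02 rad and distance of jar_c from where it was at the start of the episode below 0.012 m and angle between jar_c's own z axis and vertical below 0.1 rad)) and ((z of cap_d in the frame of jar_d above 0.0574 m and value of joint cap_d above 0.2 rad and x of jar_d in the frame of tray between -0.1 and 0.1 m and y of jar_d in the frame of tray between -0.07 and 0.07 m and z of jar_d in the frame of tray below 0.012 m and angle between jar_d's own z axis and vertical below 0.1 rad and linear speed of jar_d below 0.03 m/s) or (z of cap_d in the frame of jar_d below 0.0574 m and value of joint cap_d above 0.02 rad and distance of jar_d from where it was at the start of the episode below 0.012 m and angle between jar_d's own z axis and vertical below 0.1 rad)) and ((z of cap_e in the frame of jar_e above 0.0574 m and value of joint cap_e above 0.2 rad and x of jar_e in the frame of tray between -0.1 and 0.1 m and y of jar_e in the frame of tray between -0.07 and 0.07 m and z of jar_e in the frame of tray below 0.012 m and angle between jar_e's own z axis and vertical below 0.1 rad and linear speed of jar_e below 0.03 m/s) or (z of cap_e in the frame of jar_e below 0.0574 m and value of joint cap_e above 0.02 rad and distance of jar_e from where it was at the start of the episode below 0.012 m and angle between jar_e's own z axis and vertical below 0.1 rad)) and ((z of cap_f in the frame of jar_f above 0.0574 m and value of joint cap_f above 0.2 rad and x of jar_f in the frame of tray between -0.1 and 0.1 m and y of jar_f in the frame of tray between -0.07 and 0.07 m and z of jar_f in the frame of tray below 0.012 m and angle between jar_f's own z axis and vertical below 0.1 rad and linear speed of jar_f below 0.03 m/s) or (z of cap_f in the frame of jar_f below 0.0574 m and value of joint cap_f above 0.02 rad and distance of jar_f from where it was at the start of the episode below 0.012 m and angle between jar_f's own z axis and vertical below 0.1 rad)) and x of cover in the frame of rack between -0.012 and 0.012 m and y of cover in the frame of rack between -0.012 and 0.012 m and z of cover in the frame of rack below 0.01 m and angle between cover's own z axis and vertical below 0.03 rad and linear speed of cover below 0.02 m/s and contact force between the fingers and cover below 0.2 N); the robot touches nothing.
It fails at once if a tight cap is forced past 0.2 rad ((value of joint cap_a above 0.2 rad and z of cap_a in the frame of jar_a below 0.0574 m) or (value of joint cap_b above 0.2 rad and z of cap_b in the frame of jar_b below 0.0574 m) or (value of joint cap_c above 0.2 rad and z of cap_c in the frame of jar_c below 0.0574 m) or (value of joint cap_d above 0.2 rad and z of cap_d in the frame of jar_d below 0.0574 m) or (value of joint cap_e above 0.2 rad and z of cap_e in the frame of jar_e below 0.0574 m) or (value of joint cap_f above 0.2 rad and z of cap_f in the frame of jar_f below 0.0574 m)).
It fails at once if a jar is carried by its cap (fingers bear on the cap with more than 2 N while the jar's underside is more than 36 mm above the bench) ((contact force between the fingers and cap_a above 2 N and height (world z) of jar_a above 0.036 m) or (contact force between the fingers and cap_b above 2 N and height (world z) of jar_b above 0.036 m) or (contact force between the fingers and cap_c above 2 N and height (world z) of jar_c above 0.036 m) or (contact force between the fingers and cap_d above 2 N and height (world z) of jar_d above 0.036 m) or (contact force between the fingers and cap_e above 2 N and height (world z) of jar_e above 0.036 m) or (contact force between the fingers and cap_f above 2 N and height (world z) of jar_f above 0.036 m)).
It fails at once if a jar is tipped by more than 0.6 rad (angle between any of jar_a, jar_b, jar_c, jar_d, jar_e, jar_f's own z axis and vertical above 0.6 rad).
It fails at once if a bystander is pushed more than 20 mm (distance of any of tube_rack, strip_tin, dropper, pipette from where it was at the start of the episode above 0.02 m).
Of jar_a, jar_b, jar_c, jar_d, jar_e, jar_f only 4 to 5 are there at a start; the rules pass over those that are not, and their reading is None.
At some moment in a run one of tray, cover may be knocked a few centimetres aside while the robot is not near it.
It also fails if it takes over 210 s, if anything falls off the work surface, if the arm or the gripper's body presses on something with over 40 N, if the wrist force passes 120 N, or if a joint passes its speed limit or range.

## Working session

There is one attempt and no reset: what is moved stays moved. The work goes in short steps, Python scripts to look and compute and a shell command to move; the robot and the scene stay as the last step left them, time stands still between calls to the robot, and variables do not carry over. Pictures are saved under pics/ and viewed, at most 14 in all, crops included, and the job is handed in when it is done.

```bash
ls; mkdir -p pics; python3 - <<'E'
from workcell import bot
import cv2
print(bot.read_state(), bot.hold_point_z)
for n in("scene","top"):
    im=bot.read_camera(n); cv2.imwrite(f"pics/{n}0.png",im[:,:,::-1]); i=bot.camera_info(n); print(i)
E
```

```text
jog.py
pics
workcell.py
{'time': 0.0, 'q': array([-1.30491114e+00,  2.64769012e-01,  1.60538223e+00,  4.04664033e-05,
        1.27367595e+00, -3.69113437e-02]), 'joint_vel': array([-1.06341468e-03, -7.11278026e-05,  7.97666207e-04, -1.00771817e-03,
        2.00211944e-04, -1.92606523e-03]), 'joint_torque': array([-2.62555302e-03, -5.15116632e+01, -3.67317510e+01, -2.70700684e-04,
        1.31492992e-02,  6.47773120e-06]), 'tool_pos': array([ 0.20109141, -0.64358899,  0.22994688]), 'tcp_rot': array([-3.10346038e+00, -4.73462797e-01,  3.40371200e-04]), 'wrist_force': array([0.6750721 , 0.29873531, 0.13456453]), 'torque': array([0.01270314, 0.02140867, 0.02787173]), 'grip_force': 0.0, 'width': 1.0006169250977448} 0.0187
{'intrinsics': array([[402.19895142,   0.        , 255.34634014],
       [  0.        , 402.19895142, 194.51979348],
       [  0.        ,   0.        ,   1.        ]]), 'extrinsics': array([[ 0.86658027,  0.30096554, -0.39806831,  1.13971056],
       [ 0.49881965, -0.49882064,  0.70877142, -0.8384354 ],
       [ 0.01475108, -0.81277162, -0.58239565,  0.89211247],
       [ 0.        ,  0.        ,  0.        ,  1.        ]])}
{'intrinsics': array([[435.81963903,   0.        , 259.30680465],
       [  0.        , 435.81963903, 187.59686835],
       [  0.        ,   0.        ,   1.        ]]), 'extrinsics': array([[-0.01047047, -0.9888024 ,  0.14886294,  0.38155018],
       [-0.99991256,  0.00915101, -0.00954583,  0.13719121],
       [ 0.00807669, -0.14894987, -0.98881176,  1.61403494],
       [ 0.        ,  0.        ,  0.        ,  1.        ]])}
```
```bash
python3 - <<'E'
import cv2
im=cv2.imread("pics/top0.png"); cv2.imwrite("pics/top0b.png",cv2.resize(im,(800,600),interpolation=cv2.INTER_CUBIC))
E
```

View pics/top0b.png

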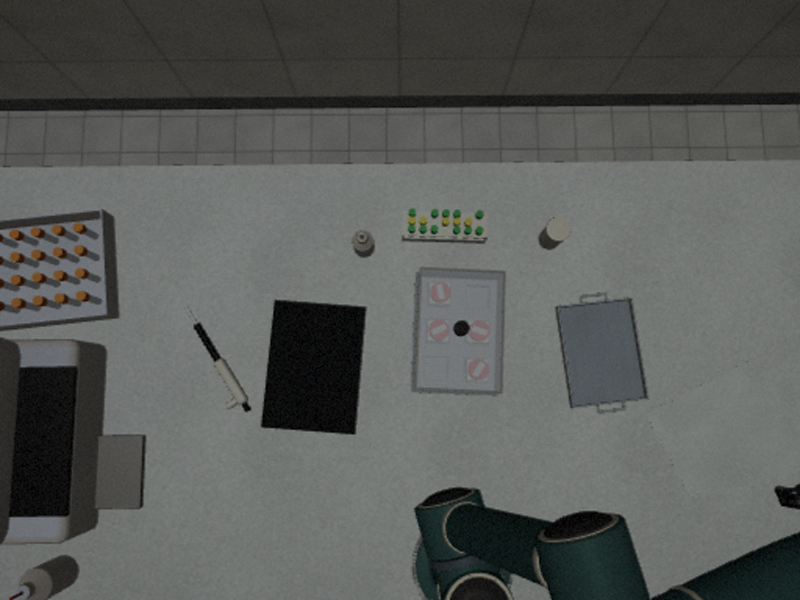

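View pics/scene0.png

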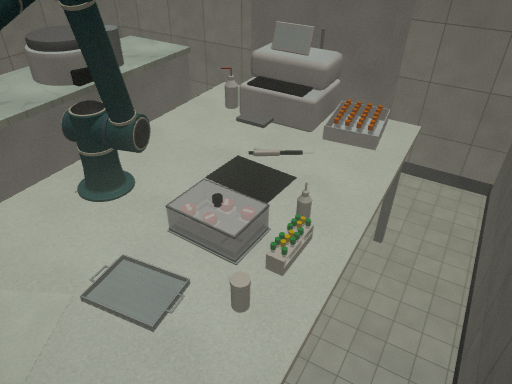

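The top view shows mat (left), rack with 4 jars (centre), tray (right); the knob is near (461,328) in the 800-px image. I'll enlarge it for corner reading.

```bash
python3 - <<'E'
import cv2
im=cv2.imread("pics/top0.png"); c=im[160:285,160:420]; c=cv2.convertScaleAbs(c,alpha=1.5,beta=10)
cv2.imwrite("pics/c1.png",cv2.resize(c,None,fx=3,fy=3,interpolation=cv2.INTER_CUBIC))
c=cv2.convertScaleAbs(im[165:260,255:335],alpha=1.6,beta=10)
cv2.imwrite("pics/c2.png",cv2.resize(c,None,fx=6,fy=6,interpolation=cv2.INTER_CUBIC))
E
```

```text
(no output)
```

View pics/c1.png

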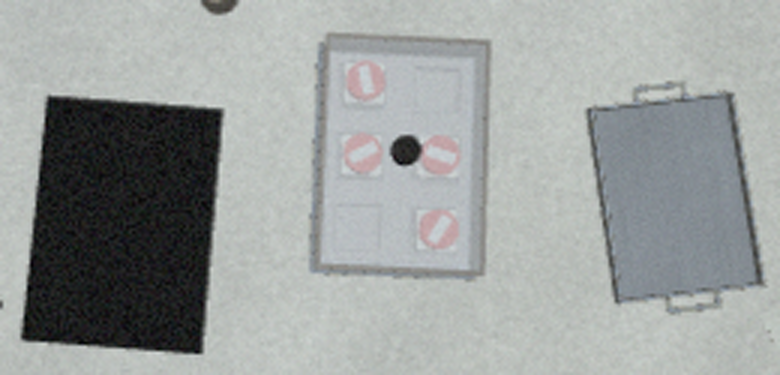

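View pics/c2.png

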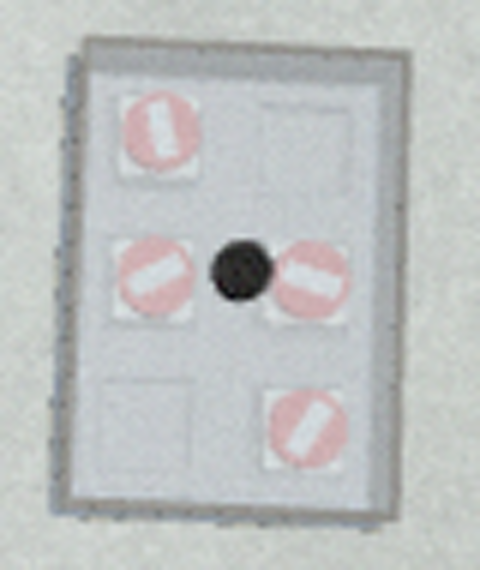

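The crops show 4 jars in c2 at (161,131), (156,277), (311,280), (308,428), with the knob at (242,270). In c1 the mat corners are (48,97), (222,109), (202,353), (22,340) and the tray corners are (587,108), (732,94), (764,284), (617,301).

```bash
cat > h.py <<'E'
import numpy as np, cv2
from workcell import bot
from scipy.spatial.transform import Rotation as R
def world(px,z,cam="top"):
    i=bot.camera_info(cam);K=i["intrinsics"];E=i["extrinsics"]
    px=np.atleast_2d(np.array(px,float)); r=np.c_[px,np.ones(len(px))]@np.linalg.inv(K).T@E[:3,:3].T
    o=E[:3,3]; return (o+r*((z-o[2])/r[:,2])[:,None])
def proj(P,cam="top"):
    i=bot.camera_info(cam);K=i["intrinsics"];E=np.linalg.inv(i["extrinsics"])
    p=(np.atleast_2d(P)@E[:3,:3].T+E[:3,3])@K.T; return p[:,:2]/p[:,2:]
def crop(px,s,x0,y0): return (np.array(px,float)+.5)/s-.5+[x0,y0]
def rect(P,L,W):  # fit centre+yaw, P ordered: far-left,far-right,near-right,near-left ; x ahead=long
    c=P[:,:2].mean(0); d=(P[0]-P[3]+P[1]-P[2])[:2]; 
    e=[np.linalg.norm((P[a]-P[b])[:2]).round(4) for a,b in((0,3),(1,2),(0,1),(3,2))]
    w=(P[0]-P[1]+P[3]-P[2])[:2]
    return c.round(4),np.arctan2(d[1],d[0]).round(4),(np.arctan2(w[1],w[0])-np.pi/2).round(4),e
def goto(x,y,z,yaw=None):
    """delta in tool axes to TCP at x,y,z and yaw of finger line (tool y), tool down"""
    s=bot.read_state(); M=R.from_rotvec(s["tcp_rot"]).as_matrix()
    d=M.T@(np.array([x,y,z])-s["tool_pos"]); ty=np.arctan2(M[1,1],M[0,1])
    t=None
    if yaw is not None:
        t=-((yaw-ty+np.pi/2)%np.pi-np.pi/2)
    print("d",d.round(4),"dist",np.linalg.norm(d).round(3),"turn",t,"toolyaw",ty.round(3),"q",s["q"].round(2),"z-axis",M[:,2].round(3))
E
python3 - <<'E'
from h import *
m=world(crop([(48,97),(222,109),(202,353),(22,340)],3,160,160),.003); print("mat",rect(m,.3,.22))
t=world(crop([(587,108),(732,94),(764,284),(617,301)],3,160,160),.022); print("tray",rect(t,.24,.18))
c=world(crop([(85,38),(411,50),(396,518),(66,506)],6,255,165),.108); print("cover",rect(c,.272,.192))
print("knob",world(crop([(242,270)],6,255,165),.144))
J=world(crop([(161,131),(156,277),(311,280),(308,428)],6,255,165),.092); print("jars",J.round(4))
# fit rack from the jars
from scipy.optimize import least_squares
loc=np.array([(.086,.046),(0,.046),(0,-.046),(-.086,-.046)])
f=lambda p:(np.array(p[:2])+loc@np.array([[np.cos(p[2]),np.sin(p[2])],[-np.sin(p[2]),np.cos(p[2])]])-J[:,:2]).ravel()
s=least_squares(f,[.66,0,0]); print(s.x,s.fun.round(4))
goto(*s.x[:2],.3,s.x[2])
E
```

```text
mat (array([0.4535, 0.3382]), np.float64(-0.0852), np.float64(-0.0802), [np.float64(0.2974), np.float64(0.298), np.float64(0.2167), np.float64(0.2181)])
tray (array([ 0.4791, -0.3349]), np.float64(0.1086), np.float64(0.0947), [np.float64(0.236), np.float64(0.2332), np.float64(0.1806), np.float64(0.1797)])
cover (array([0.5272, 0.0013]), np.float64(-0.0587), np.float64(-0.0464), [np.float64(0.2718), np.float64(0.2719), np.float64(0.1912), np.float64(0.1884)])
knob [[0.52642342 0.00315344 0.144     ]]
jars [[ 0.6142  0.0443  0.092 ]
 [ 0.5279  0.0488  0.092 ]
 [ 0.5253 -0.0418  0.092 ]
 [ 0.4393 -0.0378  0.092 ]]
[ 0.52667765  0.00337493 -0.0481368 ] [ 0.0006  0.0009  0.001   0.0005 -0.0008 -0.0008 -0.0007 -0.0007]
d [ 0.5037 -0.5206 -0.0688] dist 0.728 turn -1.2198236557834568 toolyaw -1.268 q [-1.3   0.26  1.61 -0.    1.27 -0.04] z-axis [-0.001  0.002 -1.   ]
```

Rack pose (0.5265, 0.003, yaw −0.048), with jar-fit residuals under 1 mm. Moving above the knob.

```bash
R='python3 jog.py'; 
python3 jog.py '[[0.04,-0.041,-0.012,0],[0.04,-0.041,-0.012,0],[0.04,-0.041,-0.012,0],[0.04,-0.041,-0.012,0],[0.04,-0.041,-0.01,0]]' 1.0 40
python3 jog.py '[[0.04,-0.041,-0.005,0],[0.04,-0.041,0,0],[0.04,-0.041,0,0],[0.04,-0.041,0,0],[0.04,-0.041,0,0]]' 
python3 jog.py '[[0.04,-0.041,0,0],[0.04,-0.041,0,0],[0.02,-0.02,0,-0.17],[0,0,0,-0.17],[0,0,0,-0.17]]'
python3 jog.py '[[0,0,0,-0.17],[0,0,0,-0.17],[0,0,0,-0.17],[0,0,0,-0.17],[0,0,0,0]]'
python3 -c "
from h import *
goto(.5265,.003,.118,-.048)"
```

```text
time: 0.72
tool_pos: [0.3315, -0.3871, 0.2894]
tcp_rot: [-3.106, -0.473, -0.0]
wrist_force: [0.9, 0.1, 0.1]
width: 1.001
grip_force: 0.0
time: 1.35
tool_pos: [0.4611, -0.1318, 0.294]
tcp_rot: [3.106, 0.474, -0.0]
wrist_force: [0.3, -0.6, 0.3]
width: 1.001
grip_force: 0.0
time: 1.98
tool_pos: [0.5256, -0.0057, 0.2935]
tcp_rot: [-2.881, -1.252, 0.002]
wrist_force: [-0.4, -0.2, -0.5]
width: 1.003
grip_force: 0.0
time: 2.6
tool_pos: [0.5255, -0.0065, 0.2938]
tcp_rot: [-2.308, -2.131, 0.001]
wrist_force: [-0.2, -0.4, -0.0]
width: 1.0
grip_force: 0.0
d [0.0095 0.0004 0.1758] dist 0.176 turn -0.031798724512227095 toolyaw -0.08 q [-0.06 -0.05  1.84  0.    1.36  0.02] z-axis [-0.001  0.    -1.   ]
```

```bash

python3 jog.py '[[0.0095,0,0.04,-0.03],[0,0,0.05,0],[0,0,0.05,0],[0,0,0.025,0],[0,0,0.011,0]]' 
python3 jog.py '[[0,0,0,0],[0,0,0,0],[0,0,0,0],[0,0,0,0]]' 0.0 40
python3 -c "
from h import *
goto(.5265,.003,.118,-.048);print(bot.read_state()['torque'])"
```

```text
time: 3.22
tool_pos: [0.525, 0.0031, 0.1161]
tcp_rot: [-2.275, -2.163, 0.004]
wrist_force: [0.7, -0.3, -0.6]
width: 0.999
grip_force: 0.0
time: 3.72
tool_pos: [0.527, 0.003, 0.1202]
tcp_rot: [2.274, 2.167, 0.001]
wrist_force: [-2.0, 0.4, 5.4]
width: 0.377
grip_force: 39.4
d [-0.     -0.0005  0.0022] dist 0.002 turn -0.000249119285431032 toolyaw -0.048 q [-0.04  0.08  2.03 -0.    1.03  0.01] z-axis [ 0.001 -0.    -1.   ]
[ 0.04298485  0.63001732 -0.01992102]
```

```bash

python3 jog.py '[[0,0,-0.01,0],[0,0,-0.02,0],[0,0,-0.03,0],[0,0,-0.04,0],[0,0,-0.03,0]]' 0.0 60
python3 jog.py '[[0.02,-0.005,0,0],[0.04,-0.011,0,0],[0.042,-0.012,0,0],[0.042,-0.012,0,0],[0.042,-0.012,0,0]]'
python3 jog.py '[[0.042,-0.012,0,0],[0.042,-0.012,0,0],[0.04,-0.01,0,0.035],[0.02,-0.003,0,0],[0,0,0,0]]'
python3 -c "
from h import *
goto(.4535,.338,.118,-.083)
cv2.imwrite('pics/s1.png',bot.read_camera('scene')[:,:,::-1])"
```

```text
time: 4.35
tool_pos: [0.5267, 0.003, 0.2499]
tcp_rot: [2.274, 2.167, 0.001]
wrist_force: [1.1, 0.0, -4.8]
width: 0.374
grip_force: 60.3
time: 4.97
tool_pos: [0.4827, 0.1924, 0.248]
tcp_rot: [-2.274, -2.167, 0.001]
wrist_force: [0.8, 0.1, -5.3]
width: 0.373
grip_force: 60.3
time: 5.6
tool_pos: [0.4539, 0.3377, 0.2479]
tcp_rot: [2.309, 2.13, -0.001]
wrist_force: [0.3, -0.8, -4.4]
width: 0.373
grip_force: 60.3
d [ 0.0003 -0.0004  0.1299] dist 0.13 turn 0.0024738509014055055 toolyaw -0.081 q [ 0.6   0.05  1.82 -0.    1.27  0.68] z-axis [-0.    -0.001 -1.   ]
```

View pics/s1.png

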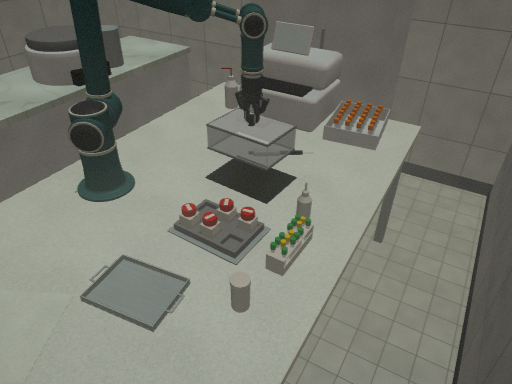

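The cover hangs level above the mat (about pixel 251,140), and the 4 jars are uncovered. Lowering it.

```bash

python3 jog.py '[[0,0,0.04,0],[0,0,0.04,0],[0,0,0.03,0],[0,0,0.01,0],[0,0,0.005,0]]'
python3 jog.py '[[0,0,0.003,0],[0,0,0.002,0],[0,0,0,0]]'
```

```text
time: 6.28
tool_pos: [0.4548, 0.3362, 0.1235]
tcp_rot: [2.312, 2.126, 0.0]
wrist_force: [-0.7, 0.1, -5.0]
width: 0.373
grip_force: 60.5
time: 6.65
tool_pos: [0.4546, 0.3372, 0.119]
tcp_rot: [2.311, 2.127, 0.002]
wrist_force: [-0.5, -0.3, -4.8]
width: 0.374
grip_force: 60.5
```

```bash

python3 jog.py '[[0,0,0.001,0],[0,0,0.001,0],[0,0,0,0]]'
python3 jog.py '[[0,0,0.001,0],[0,0,0,0]]'
python3 jog.py '[[0,0,0,0],[0,0,0,0],[0,0,0,0],[0,0,0,0]]' 1.0
python3 jog.py '[[0,0,-0.02,0],[0,0,-0.04,0],[0,0,-0.05,0],[0,0,-0.04,0],[0,0,0,0]]'
python3 - <<'E'
from h import *
s=bot.read_state();print(s['torque'],s['q'])
cv2.imwrite('pics/t2.png',bot.read_camera('top')[:,:,::-1])
c=cv2.imread('pics/t2.png')[165:260,255:335]; cv2.imwrite("pics/c3.png",cv2.resize(cv2.convertScaleAbs(c,alpha=1.6,beta=10),None,fx=6,fy=6,interpolation=cv2.INTER_CUBIC))
goto(.5279,.0488,.25,-.048)
E
```

```text
time: 7.02
tool_pos: [0.4546, 0.3372, 0.1173]
tcp_rot: [2.312, 2.127, 0.002]
wrist_force: [-1.5, -1.2, 2.9]
width: 0.369
grip_force: 61.2
time: 7.28
tool_pos: [0.4546, 0.3372, 0.1173]
tcp_rot: [2.312, 2.127, 0.002]
wrist_force: [-4.4, -2.5, 8.7]
width: 0.371
grip_force: 61.8
time: 7.78
tool_pos: [0.4543, 0.337, 0.1152]
tcp_rot: [-2.312, -2.127, -0.0]
wrist_force: [-0.4, 0.1, 0.7]
width: 1.004
grip_force: 0.0
time: 8.4
tool_pos: [0.4565, 0.3385, 0.2702]
tcp_rot: [2.311, 2.126, 0.014]
wrist_force: [0.0, -0.2, -0.1]
width: 0.998
grip_force: 0.0
[ 0.06017146 -0.03139405  0.03171901] [5.94128402e-01 3.41676259e-02 1.79417769e+00 1.46247512e-05
 1.30433745e+00 6.77134048e-01]
d [-0.2819  0.0963  0.0171] dist 0.298 turn -0.034979518243773544 toolyaw -0.083 q [0.59 0.04 1.8  0.   1.3  0.68] z-axis [ 0.004  0.002 -1.   ]
```

View pics/c3.png

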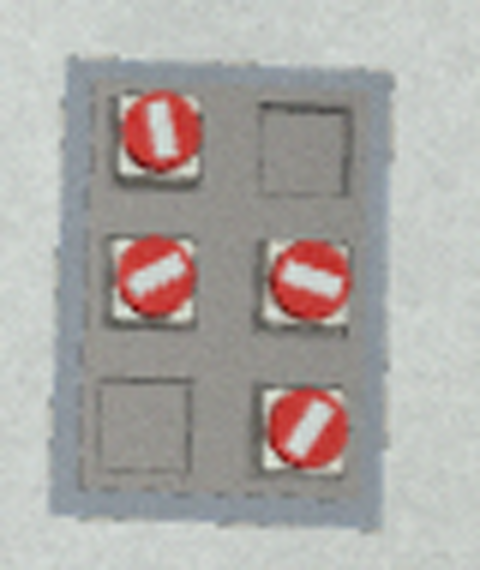

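All four caps are clearly visible at the same positions. Moving to jar B (0.5284, 0.049).

```bash

python3 jog.py '[[-0.03,0.01,0,0],[-0.05,0.017,0,0],[-0.055,0.019,0.005,0],[-0.055,0.019,0.005,0],[-0.05,0.017,0.007,0]]' 0.75
python3 jog.py '[[-0.03,0.01,0,0],[-0.012,0.004,0.02,-0.035],[0,0,0,0]]'
python3 -c "
from h import *
goto(.5284,.049,.066,-.048)"
```

```text
time: 9.07
tool_pos: [0.5153, 0.0889, 0.2462]
tcp_rot: [-2.311, -2.126, 0.003]
wrist_force: [0.8, 0.5, 0.6]
width: 0.752
grip_force: 0.0
time: 9.45
tool_pos: [0.5242, 0.0469, 0.2246]
tcp_rot: [-2.273, -2.162, 0.008]
wrist_force: [-0.1, 0.6, 0.1]
width: 0.755
grip_force: 0.0
d [0.0024 0.0051 0.1586] dist 0.159 turn -0.002380812396273413 toolyaw -0.05 q [ 0.04 -0.01  1.92  0.    1.24  0.09] z-axis [-0.007 -0.    -1.   ]
```

```bash

python3 jog.py '[[0.0022,0.004,0.05,0],[0,0,0.05,0],[0,0,0.04,0],[0,0,0.018,0],[0,0,0,0]]'
python3 jog.py '[[0,0,0,0],[0,0,0,0],[0,0,0,0]]' 0.0 35
python3 -c "
from h import *
goto(.5284,.049,.066,-.048);print(bot.read_state()['torque'])"
python3 jog.py '[[0,0,0,0.05],[0,0,0,0]]'
python3 -c "
from h import *
goto(.5284,.049,.066,-.048);print(bot.read_state()['torque'])"
```

```text
time: 10.07
tool_pos: [0.5295, 0.0505, 0.0692]
tcp_rot: [-2.272, -2.166, 0.004]
wrist_force: [1.1, -0.6, -0.3]
width: 0.748
grip_force: 0.0
time: 10.45
tool_pos: [0.532, 0.0502, 0.0722]
tcp_rot: [2.273, 2.166, 0.004]
wrist_force: [-2.3, 0.7, 6.6]
width: 0.527
grip_force: 36.1
d [-0.0013 -0.0035  0.0062] dist 0.007 turn -0.00015044371941796975 toolyaw -0.048 q [0.05 0.15 2.05 0.   0.93 0.1 ] z-axis [ 0.003  0.    -1.   ]
[ 0.14002328  0.32057454 -0.03655008]
time: 10.7
tool_pos: [0.5325, 0.0503, 0.0722]
tcp_rot: [2.326, 2.109, 0.005]
wrist_force: [-0.5, 2.3, 6.6]
width: 0.523
grip_force: 35.8
d [-0.0017 -0.0039  0.0062] dist 0.007 turn -0.04987313084396083 toolyaw -0.098 q [0.05 0.15 2.05 0.   0.93 0.14] z-axis [ 0.004  0.001 -1.   ]
[0.26089213 0.03963006 0.08272866]
```

```bash
cat > t.sh <<'E'
python3 -c "
from h import *
s=bot.read_state();M=R.from_rotvec(s['tcp_rot']).as_matrix();print('TORQUE',s['torque'].round(3),'yaw',np.arctan2(M[1,1],M[0,1]).round(3))"
E
python3 jog.py '[[0,0,0,0.05],[0,0,0,0]]' | grep width; sh t.sh
```

```text
width: 0.527
TORQUE [0.365 0.099 0.217] yaw -0.147
```

```bash
python3 jog.py '[[0,0,0,0.05],[0,0,0,0]]' | grep width; sh t.sh
```

```text
width: 0.527
TORQUE [0.414 0.134 0.391] yaw -0.197
```

Jar B's torque keeps rising like a tight cap; one small further step will ensure it passes 0.02 rad.

```bash
python3 jog.py '[[0,0,0,0.04],[0,0,0,0]]' | grep width; sh t.sh
```

```text
width: 0.524
TORQUE [0.261 0.246 0.514] yaw -0.236
```

```bash
python3 jog.py '[[0,0,0,0.03],[0,0,0,0]]' | grep width; sh t.sh
python3 jog.py '[[0,0,0,0],[0,0,0,0],[0,0,0,0]]' 0.75 | grep width
python3 jog.py '[[0,0,-0.03,0],[0,0,-0.04,-0.11],[0,0,0,-0.11],[-0.046,0,0,0],[-0.046,0,0,0]]'
python3 -c "
from h import *
goto(.525,-.042,.066,-.048)"
```

```text
width: 0.529
TORQUE [0.181 0.187 0.679] yaw -0.265
width: 0.748
time: 12.7
tool_pos: [0.5262, -0.0426, 0.1403]
tcp_rot: [2.272, 2.169, 0.0]
wrist_force: [0.8, 0.6, -0.5]
width: 0.752
grip_force: 0.0
d [ 0.0005 -0.0013  0.0743] dist 0.074 turn 0.001843157680020635 toolyaw -0.046 q [-0.13  0.06  2.01 -0.    1.07 -0.08] z-axis [ 0. -0. -1.]
```

```bash

python3 jog.py '[[0,-0.001,0.035,0],[0,0,0.028,0],[0,0,0.01,0],[0,0,0,0]]' 
python3 jog.py '[[0,0,0,0],[0,0,0,0],[0,0,0,0]]' 0.0 35; sh t.sh
python3 jog.py '[[0,0,0,0.05],[0,0,0,0]]' | grep width; sh t.sh
python3 jog.py '[[0,0,0,0.05],[0,0,0,0]]' | grep width; sh t.sh
python3 jog.py '[[0,0,0,0.05],[0,0,0,0]]' | grep width; sh t.sh
```

```text
time: 13.2
tool_pos: [0.5247, -0.0418, 0.0667]
tcp_rot: [-2.273, -2.167, 0.002]
wrist_force: [-0.6, -0.3, 0.6]
width: 0.749
grip_force: 0.0
time: 13.58
tool_pos: [0.5261, -0.0419, 0.0686]
tcp_rot: [2.273, 2.167, 0.002]
wrist_force: [-2.0, 0.5, 4.7]
width: 0.529
grip_force: 36.0
TORQUE [ 0.087  0.258 -0.012] yaw -0.048
width: 0.526
TORQUE [0.307 0.191 0.154] yaw -0.098
width: 0.526
TORQUE [0.29  0.331 0.203] yaw -0.147
width: 0.529
TORQUE [-0.072  0.6    0.334] yaw -0.197
```

```bash

python3 jog.py '[[0,0,0,0.05],[0,0,0,0]]' | grep width; sh t.sh
```

```text
width: 0.528
TORQUE [-0.137  0.766  0.495] yaw -0.246
```

```bash

python3 jog.py '[[0,0,0,0.04],[0,0,0,0]]' | grep width; sh t.sh
```

```text
width: 0.527
TORQUE [-0.256  0.737  0.771] yaw -0.285
```

C is tight as well. Next D.

```bash

python3 jog.py '[[0,0,0,0],[0,0,0,0],[0,0,0,0]]' 0.75 | grep width
python3 jog.py '[[0,0,-0.03,0],[0,0,-0.04,-0.12],[0,0,0,-0.12],[0,-0.044,0,0],[0,-0.042,0,0]]'
python3 -c "
from h import *
goto(.439,-.038,.066,-.048)"
```

```text
width: 0.754
time: 15.82
tool_pos: [0.4385, -0.0377, 0.1371]
tcp_rot: [-2.274, -2.167, 0.0]
wrist_force: [0.1, -0.2, 1.0]
width: 0.751
grip_force: 0.0
d [-0.0003  0.0006  0.0711] dist 0.071 turn 2.7708844652085673e-05 toolyaw -0.048 q [-0.14 -0.11  2.18  0.    1.06 -0.09] z-axis [-0.  0. -1.]
```

```bash

python3 jog.py '[[0,0.0005,0.035,0],[0,0,0.026,0],[0,0,0.01,0],[0,0,0,0]]' 
python3 jog.py '[[0,0,0,0],[0,0,0,0],[0,0,0,0]]' 0.0 35; sh t.sh
python3 jog.py '[[0,0,0,0.05],[0,0,0,0]]' | grep width; sh t.sh
python3 jog.py '[[0,0,0,0.05],[0,0,0,0]]' | grep width; sh t.sh
python3 jog.py '[[0,0,0,0.05],[0,0,0,0]]' | grep width; sh t.sh
```

```text
time: 16.32
tool_pos: [0.4394, -0.0377, 0.0658]
tcp_rot: [-2.273, -2.167, 0.001]
wrist_force: [0.6, 0.5, 0.9]
width: 0.751
grip_force: 0.0
time: 16.7
tool_pos: [0.4405, -0.0379, 0.0673]
tcp_rot: [2.273, 2.167, 0.001]
wrist_force: [-2.2, 0.3, 5.4]
width: 0.528
grip_force: 35.7
TORQUE [ 0.037  0.359 -0.003] yaw -0.048
width: 0.525
TORQUE [0.284 0.1   0.101] yaw -0.097
width: 0.528
TORQUE [0.385 0.205 0.223] yaw -0.147
width: 0.531
TORQUE [0.411 0.225 0.394] yaw -0.196
```

```bash

python3 jog.py '[[0,0,0,0.05],[0,0,0,0]]' | grep width; sh t.sh
```

```text
width: 0.526
TORQUE [-0.005  0.619  0.485] yaw -0.246
```

```bash

python3 jog.py '[[0,0,0,0.02],[0,0,0,0]]' | grep width; sh t.sh
```

```text
width: 0.528
TORQUE [0.015 0.58  0.674] yaw -0.265
```

D is tight. Now A.

```bash

python3 jog.py '[[0,0,0,0],[0,0,0,0],[0,0,0,0]]' 0.75 | grep width
python3 jog.py '[[0,0,-0.03,0],[0,0,-0.05,-0.11],[0,0,-0.01,-0.11],[0.023,0.042,0,0],[0.023,0.042,0,0]]'
python3 jog.py '[[0.023,0.042,0,0],[0.022,0.044,0,0],[0,0,0,0]]'
python3 -c "
from h import *
goto(.6145,.0448,.066,-.048)"
```

```text
width: 0.75
time: 18.95
tool_pos: [0.5272, 0.0043, 0.1569]
tcp_rot: [2.274, 2.166, 0.002]
wrist_force: [-0.4, -1.0, 0.4]
width: 0.749
grip_force: 0.0
time: 19.32
tool_pos: [0.6166, 0.0462, 0.1556]
tcp_rot: [2.272, 2.169, 0.001]
wrist_force: [-0.4, -0.8, 1.1]
width: 0.751
grip_force: 0.0
d [-0.0016 -0.0021  0.0896] dist 0.09 turn 0.0016283095634974654 toolyaw -0.046 q [0.03 0.21 1.81 0.   1.12 0.08] z-axis [ 0.001  0.    -1.   ]
```

```bash

python3 jog.py '[[-0.001,-0.002,0.045,0],[0,0,0.034,0],[0,0,0.01,0],[0,0,0,0]]' 
python3 jog.py '[[0,0,0,0],[0,0,0,0],[0,0,0,0]]' 0.0 35; sh t.sh
python3 jog.py '[[0,0,0,0.05],[0,0,0,0]]' | grep width; sh t.sh
python3 jog.py '[[0,0,0,0.05],[0,0,0,0]]' | grep width; sh t.sh
python3 jog.py '[[0,0,0,0.05],[0,0,0,0]]' | grep width; sh t.sh
```

```text
time: 19.82
tool_pos: [0.6111, 0.0437, 0.067]
tcp_rot: [-2.274, -2.167, 0.002]
wrist_force: [-1.0, -0.5, -0.6]
width: 0.747
grip_force: 0.0
time: 20.2
tool_pos: [0.6138, 0.044, 0.0695]
tcp_rot: [2.272, 2.166, 0.005]
wrist_force: [0.8, -0.2, 5.9]
width: 0.527
grip_force: 36.4
TORQUE [-0.08  -0.067  0.008] yaw -0.048
width: 0.524
TORQUE [-0.121 -0.02  -0.075] yaw -0.098
width: 0.525
TORQUE [-0.099  0.043 -0.007] yaw -0.148
width: 0.526
TORQUE [-0.106  0.031 -0.02 ] yaw -0.198
```

A turns freely, so it is loose. I'll turn it well past 0.2 rad, checking the torque.

```bash

python3 jog.py '[[0,0,0,0.1],[0,0,0,0.1],[0,0,0,0.1],[0,0,0,0]]' | grep width; sh t.sh
python3 jog.py '[[0,0,0,0.1],[0,0,0,0]]' | grep width; sh t.sh
python3 jog.py '[[0,0,0,0],[0,0,0,0],[0,0,0,0]]' 0.75 | grep width
python3 jog.py '[[0,0,-0.03,0],[0,0,-0.05,-0.18],[0,0,-0.02,-0.18],[0,0,-0.01,-0.18],[0,0,0,0]]'
python3 - <<'E'
from h import *
for n in('top','scene'): cv2.imwrite(f'pics/{n}3.png',bot.read_camera(n)[:,:,::-1])
c=cv2.imread('pics/top3.png')[160:285,160:420]; cv2.imwrite("pics/c4.png",cv2.resize(cv2.convertScaleAbs(c,alpha=1.5,beta=10),None,fx=3,fy=3,interpolation=cv2.INTER_CUBIC))
E
```

```text
width: 0.525
TORQUE [-0.057  0.022  0.032] yaw -0.499
width: 0.527
TORQUE [-0.075 -0.025 -0.008] yaw -0.599
width: 0.752
time: 22.7
tool_pos: [0.6125, 0.0441, 0.1783]
tcp_rot: [2.286, 2.153, 0.002]
wrist_force: [-0.0, 0.1, -0.3]
width: 0.75
grip_force: 0.0
```

View pics/c4.png

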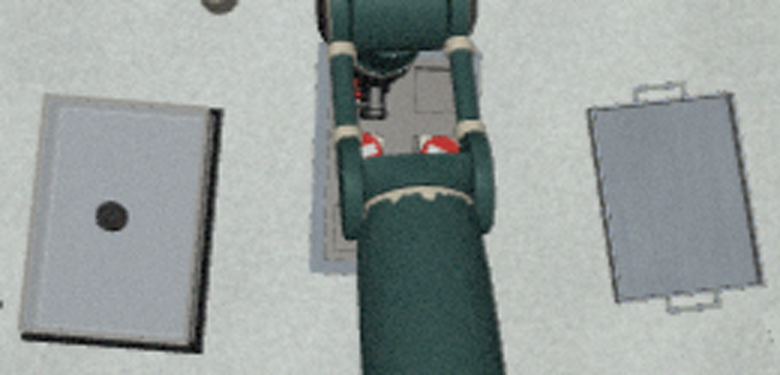

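Cover rests on the mat (knob at 112,216) and the tray hasn't moved; the rack is hidden by the arm. Gripping jar A by its body.

```bash

python3 jog.py '[[0,0.001,0.04,0],[0,0,0.05,0],[0,0,0.035,0],[0,0,0.018,0],[0,0,0.002,0]]' 
python3 jog.py '[[0,0,0,0],[0,0,0,0],[0,0,0,0]]' 0.0 40
sh t.sh
```

```text
time: 23.42
tool_pos: [0.6192, 0.0436, 0.0393]
tcp_rot: [2.281, 2.149, 0.011]
wrist_force: [0.2, -2.3, 33.9]
width: 0.751
grip_force: 13.5
time: 23.8
tool_pos: [0.6164, 0.0438, 0.0412]
tcp_rot: [2.284, 2.152, 0.005]
wrist_force: [-9.2, -1.8, 43.5]
width: 0.574
grip_force: 52.8
TORQUE [-0.13   4.125  0.232] yaw -0.06
```

Unexpected 40 N upward force; looking before doing anything else.

```bash

python3 - <<'E'
from h import *
im=bot.read_camera('scene')[:,:,::-1]; cv2.imwrite('pics/s4.png',im)
o=cv2.imread('pics/scene3.png')
f=lambda a:cv2.resize(cv2.convertScaleAbs(a[165:265,160:292],alpha=1.5,beta=10),None,fx=3,fy=3,interpolation=cv2.INTER_CUBIC)
cv2.imwrite('pics/c5.png',np.hstack([f(im),f(o)]))
print(bot.read_state()['wrist_force'])
E
```

```text
[-9.51842234 -1.38264758 43.18671648]
```

View pics/c5.png

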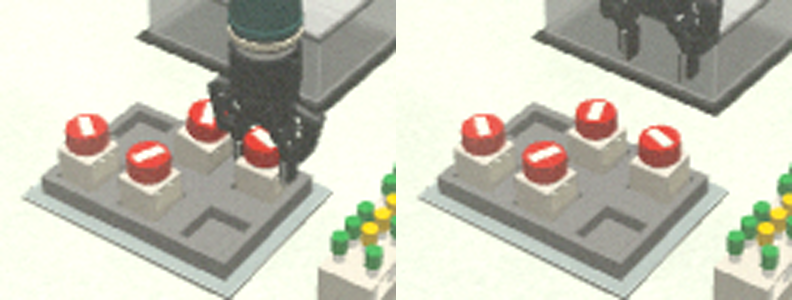

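The outer knuckle of the −x finger is touching B's cap. The grip on A's body is good (49 mm), so I'll lift off gently.

```bash

python3 jog.py '[[0,0,-0.004,0],[0,0,-0.004,0],[0,0,-0.006,0],[0,0,-0.006,0],[0,0,0,0]]' 0.0 50;sh t.sh
```

```text
time: 24.48
tool_pos: [0.6126, 0.044, 0.052]
tcp_rot: [-2.285, -2.155, 0.001]
wrist_force: [0.1, -1.0, -2.0]
width: 0.575
grip_force: 53.1
TORQUE [ 0.024 -0.001  0.015] yaw -0.058
```

```bash

python3 jog.py '[[0,0,-0.02,0],[0,0,-0.03,0],[0,0,-0.04,0],[0,0,-0.03,0],[0,0,0,0]]'
python3 jog.py '[[-0.02,-0.006,0,0],[-0.04,-0.012,0,0],[-0.048,-0.014,0,0],[-0.048,-0.014,0,0],[-0.048,-0.014,0,0]]'
python3 jog.py '[[-0.048,-0.014,0,0],[-0.048,-0.014,0,0],[-0.046,-0.014,0,0],[-0.03,-0.009,0,0],[-0.01,0,0,0]]'
python3 jog.py '[[0,0,0,0]]'
python3 - <<'E'
from h import *
goto(.479,-.335,.05)
for n in('top','scene'): cv2.imwrite(f'pics/{n}5.png',bot.read_camera(n)[:,:,::-1])
f=lambda a:cv2.resize(cv2.convertScaleAbs(a,alpha=1.5,beta=10),None,fx=3,fy=3,interpolation=cv2.INTER_CUBIC)
a=f(cv2.imread('pics/top5.png')[165:265,255:420]); b=f(cv2.imread('pics/scene5.png')[165:265,160:260])
cv2.imwrite('pics/c6.png',np.hstack([a,b]))
E
```

```text
time: 25.1
tool_pos: [0.6149, 0.0441, 0.1758]
tcp_rot: [2.282, 2.153, 0.007]
wrist_force: [0.6, 0.1, -2.5]
width: 0.574
grip_force: 57.4
time: 25.72
tool_pos: [0.5381, -0.1578, 0.1696]
tcp_rot: [-2.282, -2.153, 0.004]
wrist_force: [0.1, -0.6, -1.5]
width: 0.572
grip_force: 57.3
time: 26.35
tool_pos: [0.4766, -0.3362, 0.1697]
tcp_rot: [-2.285, -2.149, 0.002]
wrist_force: [-1.0, 1.1, -1.8]
width: 0.575
grip_force: 57.4
time: 26.48
tool_pos: [0.4784, -0.3349, 0.1706]
tcp_rot: [-2.284, -2.152, 0.0]
wrist_force: [0.9, 0.3, -1.2]
width: 0.576
grip_force: 57.4
d [-0.0003  0.0009  0.1206] dist 0.121 turn None toolyaw -0.06 q [-0.65  0.14  1.87  0.    1.14 -0.59] z-axis [-0.002  0.002 -1.   ]
```

View pics/c6.png

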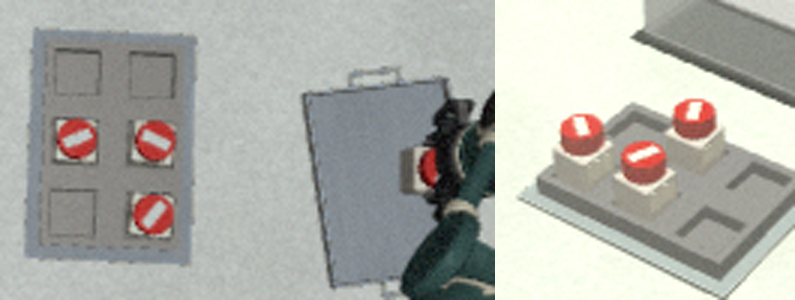

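The jar is held over the tray, tray unmoved; B, C, D stand upright in their pockets. Lowering.

```bash

python3 jog.py '[[0,0,0.04,0],[0,0,0.045,0],[0,0,0.03,0],[0,0,0.01,0],[0,0,0,0]]'
python3 jog.py '[[0,0,0.003,0],[0,0,0.003,0],[0,0,0.002,0],[0,0,0,0]]'
```

```text
time: 27.2
tool_pos: [0.4799, -0.3341, 0.0471]
tcp_rot: [-2.283, -2.157, 0.0]
wrist_force: [-0.5, -1.2, -2.2]
width: 0.576
grip_force: 57.3
time: 27.7
tool_pos: [0.4797, -0.335, 0.0394]
tcp_rot: [2.285, 2.156, 0.0]
wrist_force: [-0.5, -0.3, -2.4]
width: 0.572
grip_force: 57.3
```

```bash

python3 jog.py '[[0,0,0.002,0],[0,0,0.002,0],[0,0,0,0]]'
python3 jog.py '[[0,0,0.0015,0],[0,0,0,0]]'
```

```text
time: 28.08
tool_pos: [0.4795, -0.3348, 0.035]
tcp_rot: [-2.285, -2.156, 0.0]
wrist_force: [0.2, 0.8, -2.0]
width: 0.575
grip_force: 57.3
time: 28.32
tool_pos: [0.4796, -0.3348, 0.0336]
tcp_rot: [-2.285, -2.156, 0.0]
wrist_force: [0.3, -0.1, -1.7]
width: 0.573
grip_force: 57.3
```

```bash

python3 jog.py '[[0,0,0.001,0],[0,0,0,0]]' | grep -E "force|pos"
python3 jog.py '[[0,0,0.001,0],[0,0,0,0]]' | grep -E "force|pos"
python3 jog.py '[[0,0,0.001,0],[0,0,0,0]]' | grep -E "force|pos"
```

```text
tool_pos: [0.4798, -0.335, 0.0333]
wrist_force: [-2.4, 1.3, 3.8]
grip_force: 57.8
tool_pos: [0.4798, -0.335, 0.0333]
wrist_force: [-4.4, 3.4, 10.6]
grip_force: 58.8
tool_pos: [0.4799, -0.335, 0.0333]
wrist_force: [-6.7, 4.5, 16.3]
grip_force: 59.6
```

```bash

python3 jog.py '[[0,0,-0.002,0],[0,0,0,0]]' | grep -E "force|pos"
python3 jog.py '[[0,0,0,0],[0,0,0,0],[0,0,0,0]]' 0.8 | grep -E "force|width"
python3 jog.py '[[0,0,-0.02,0],[0,0,-0.04,0],[0,0,-0.05,0],[0,0,-0.05,0],[0,0,-0.04,0]]'
python3 jog.py '[[0.04,0.012,-0.01,0],[0.055,0.01,0,0],[0.055,0.01,0,0],[0.055,0.01,0,0],[0.055,0.01,0,0]]' 1.0
python3 - <<'E'
from h import *
for n in('top','scene'): cv2.imwrite(f'pics/{n}6.png',bot.read_camera(n)[:,:,::-1])
f=lambda a:cv2.resize(cv2.convertScaleAbs(a,alpha=1.5,beta=10),None,fx=3,fy=3,interpolation=cv2.INTER_CUBIC)
a=f(cv2.imread('pics/top6.png')[160:285,160:420])
cv2.imwrite('pics/c7.png',a)
goto(.4545,.337,.25,-.083)
E
```

```text
tool_pos: [0.4802, -0.3352, 0.0333]
wrist_force: [-2.0, 1.5, 4.5]
grip_force: 58.2
wrist_force: [-0.2, 0.7, 0.6]
width: 0.801
grip_force: 0.0
time: 30.32
tool_pos: [0.4804, -0.3354, 0.2371]
tcp_rot: [2.282, 2.153, 0.001]
wrist_force: [0.8, -0.2, -0.8]
width: 0.801
grip_force: 0.0
time: 30.95
tool_pos: [0.5472, -0.0767, 0.2447]
tcp_rot: [2.284, 2.154, 0.002]
wrist_force: [-0.1, -0.5, -0.1]
width: 1.0
grip_force: 0.0
d [ 0.4051 -0.1147 -0.0049] dist 0.421 turn 0.030423623896911778 toolyaw -0.053 q [-0.18  0.02  1.85  0.    1.26 -0.13] z-axis [ 0.003  0.002 -1.   ]
```

View pics/c7.png

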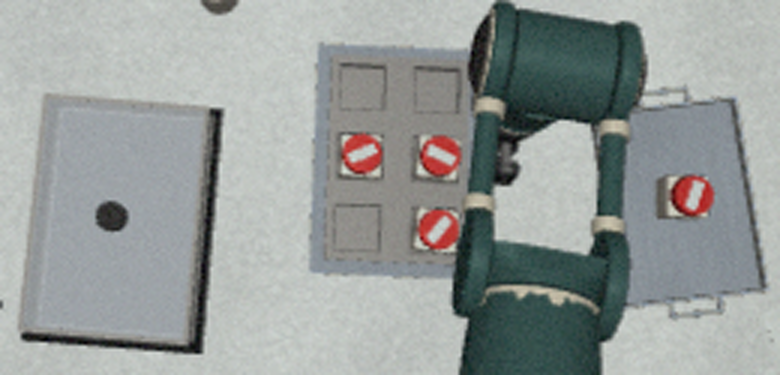

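Jar A stands upright mid-tray with its strip turned ~30° clockwise; the cover knob is still at (112,216). I'll compute the knob pose and check strip rotations of the tight caps from the saved images.

```bash

python3 - <<'E'
from h import *
def knob(fn,roi):
    im=cv2.imread(fn); y0,y1,x0,x1=roi; g=im[y0:y1,x0:x1].max(2); m=(g<60).astype(np.uint8)
    n,l,s,c=cv2.connectedComponentsWithStats(m); k=1+np.argmax(s[1:,4]); return c[k]+[x0,y0],s[k]
c,s=knob('pics/top6.png',(222,243,188,207)); print(c,s,world([c],.141))
P=world(crop([(112,216)],3,160,160),.141);print(P)
def strip(fn,p):
    im=cv2.imread(fn).astype(int); u,v=np.round(proj(p)[0]).astype(int); w=im[v-4:v+5,u-4:u+5]
    g=w[:,:,1].astype(float); g=np.clip(g-g.min()-.3*(g.max()-g.min()),0,None); yy,xx=np.mgrid[-4:5,-4:5]; g*=(xx**2+yy**2<=18)
    x=xx-(g*xx).sum()/g.sum(); y=yy-(g*yy).sum()/g.sum()
    return .5*np.arctan2(2*(g*x*y).sum(),(g*(x*x-y*y)).sum())
for n,p in dict(B=(.5284,.049,.092),C=(.525,-.042,.092),D=(.439,-.038,.092)).items():
    print(n,[strip(f'pics/{f}.png',p).round(3) for f in('top0','t2','top6')], strip('pics/top5.png',p).round(3))
goto(P[0,0],P[0,1],.25,-.083)
E
```

```text
[196.67073171 231.73170732] [ 4  5 11 10 82] [[0.45517306 0.33518014 0.141     ]]
[[0.45537982 0.33407648 0.141     ]]
B [np.float64(-0.442), np.float64(-0.454), np.float64(-0.384)] -0.384
C [np.float64(0.308), np.float64(0.308), np.float64(0.46)] 0.451
D [np.float64(-0.991), np.float64(-0.991), np.float64(-0.877)] -0.883
d [ 0.4022 -0.1136 -0.0049] dist 0.418 turn 0.030423623896911778 toolyaw -0.053 q [-0.18  0.02  1.85  0.    1.26 -0.13] z-axis [ 0.003  0.002 -1.   ]
```

Strips of B, C, D each turned clockwise, and the cover has not moved. Fetching it.

```bash

python3 jog.py '[[0.03,-0.008,0,0],[0.05,-0.014,0,0],[0.055,-0.016,0,0],[0.055,-0.016,0,0],[0.055,-0.016,0,0]]' 1.0 60
python3 jog.py '[[0.055,-0.016,0,0],[0.05,-0.014,0,0],[0.04,-0.011,0,0.03],[0.013,-0.003,0,0],[0,0,0,0]]'
python3 - <<'E'
from h import *
goto(.4548,.3365,.118,-.083)
E
```

```text
time: 31.68
tool_pos: [0.4909, 0.1712, 0.2443]
tcp_rot: [2.285, 2.154, 0.003]
wrist_force: [-0.2, 0.1, -0.5]
width: 1.005
grip_force: 0.0
time: 32.3
tool_pos: [0.457, 0.3305, 0.2434]
tcp_rot: [2.315, 2.123, 0.001]
wrist_force: [0.6, 0.3, -1.1]
width: 0.999
grip_force: 0.0
d [ 0.0058 -0.0028  0.1254] dist 0.126 turn -0.003580615779859686 toolyaw -0.087 q [ 0.58  0.05  1.83 -0.    1.26  0.67] z-axis [ 0.001 -0.    -1.   ]
```

```bash

python3 jog.py '[[0.006,-0.0028,0.04,-0.004],[0,0,0.045,0],[0,0,0.028,0],[0,0,0.01,0],[0,0,0.001,0]]' 1.0 60
python3 jog.py '[[0,0,0,0],[0,0,0,0],[0,0,0,0],[0,0,0,0]]' 0.0 60
python3 - <<'E'
from h import *
goto(.4548,.3365,.118,-.083)
E
```

```text
time: 32.92
tool_pos: [0.4549, 0.3357, 0.1189]
tcp_rot: [2.314, 2.125, -0.001]
wrist_force: [0.9, 0.2, 0.6]
width: 0.998
grip_force: 0.0
time: 33.42
tool_pos: [0.4549, 0.3374, 0.1203]
tcp_rot: [2.312, 2.126, 0.003]
wrist_force: [-1.5, -1.3, 5.5]
width: 0.376
grip_force: 59.6
d [-0.0009 -0.      0.0023] dist 0.002 turn -0.0007770851629362863 toolyaw -0.084 q [0.59 0.15 1.95 0.   1.03 0.68] z-axis [ 0.001  0.001 -1.   ]
```

```bash

python3 jog.py '[[0,0,-0.01,0],[0,0,-0.02,0],[0,0,-0.035,0],[0,0,-0.045,0],[0,0,-0.03,0]]'
python3 jog.py '[[-0.02,0.006,0,0],[-0.035,0.011,0,0],[-0.042,0.0125,0,0],[-0.042,0.0125,0,0],[-0.042,0.0125,0,0]]'
python3 jog.py '[[-0.042,0.0125,0,0],[-0.042,0.0125,0,0],[-0.035,0.0115,0,0],[-0.02,0.006,0,-0.035],[-0.006,0.002,0,0]]'
python3 jog.py '[[0,0,0,0],[0,0,0,0]]'
python3 - <<'E'
from h import *
goto(.5267,.0031,.1233,-.048)
cv2.imwrite('pics/s7.png',bot.read_camera('scene')[:,:,::-1]);cv2.imwrite('pics/top7.png',bot.read_camera('top')[:,:,::-1])
f=lambda a:cv2.resize(cv2.convertScaleAbs(a,alpha=1.4,beta=10),None,fx=3,fy=3,interpolation=cv2.INTER_CUBIC)
cv2.imwrite('pics/c8.png',f(cv2.imread('pics/s7.png')[130:330,70:325]))
E
```

```text
time: 34.05
tool_pos: [0.4544, 0.3369, 0.2603]
tcp_rot: [2.312, 2.126, 0.001]
wrist_force: [0.9, 0.4, -4.3]
width: 0.375
grip_force: 60.3
time: 34.67
tool_pos: [0.4919, 0.1491, 0.256]
tcp_rot: [-2.312, -2.125, 0.007]
wrist_force: [1.2, 0.8, -4.5]
width: 0.372
grip_force: 60.3
time: 35.3
tool_pos: [0.5242, 0.0017, 0.2563]
tcp_rot: [-2.276, -2.161, 0.006]
wrist_force: [0.6, 0.9, -4.7]
width: 0.373
grip_force: 60.3
time: 35.55
tool_pos: [0.5253, 0.0044, 0.2582]
tcp_rot: [-2.274, -2.166, 0.001]
wrist_force: [0.3, 0.1, -5.5]
width: 0.37
grip_force: 60.3
d [-0.0013  0.0016  0.1349] dist 0.135 turn -0.0005972859755436488 toolyaw -0.049 q [-0.04 -0.04  1.89  0.    1.29  0.01] z-axis [-0.001  0.    -1.   ]
```

View pics/c8.png

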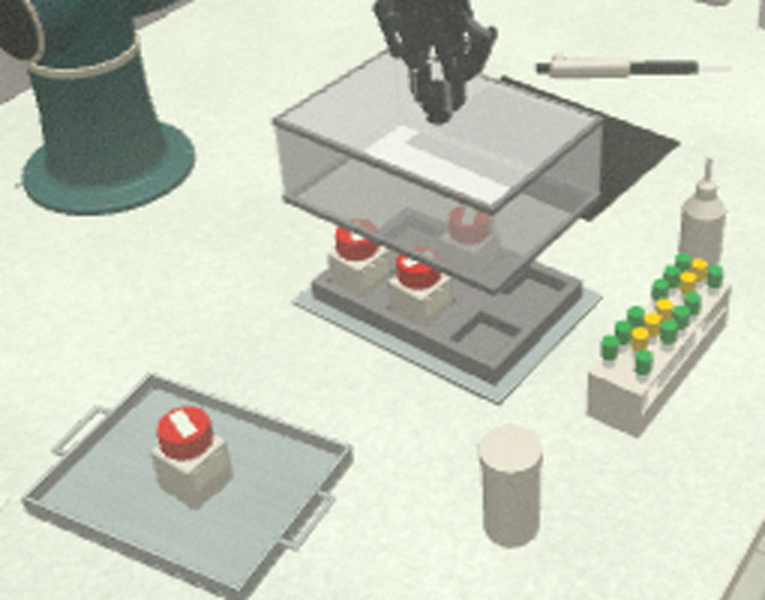

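The cover is level and aligned over the rack; jar A is upright in the tray and the others undisturbed. Lowering to just above the block.

```bash

python3 jog.py '[[-0.001,0.001,0.03,0],[0,0,0.03,0],[0,0,0.025,0],[0,0,0.01,0],[0,0,0,0]]'
python3 - <<'E'
from h import *
goto(.5267,.0031,.1233,-.048)
E
```

```text
time: 36.28
tool_pos: [0.5265, 0.0031, 0.1634]
tcp_rot: [-2.274, -2.166, 0.001]
wrist_force: [0.0, -0.1, -4.7]
width: 0.376
grip_force: 60.4
d [-0.      0.0002  0.0401] dist 0.04 turn -0.00034401577906217895 toolyaw -0.048 q [-0.04  0.04  1.99  0.    1.11  0.01] z-axis [-0.001  0.    -1.   ]
```

```bash

python3 jog.py '[[0,0,0.006,0],[0,0,0.006,0],[0,0,0.006,0],[0,0,0.006,0],[0,0,0,0]]'
python3 jog.py '[[0,0,0.005,0],[0,0,0.004,0],[0,0,0.003,0],[0,0,0.002,0],[0,0,0,0]]'
```

```text
time: 36.9
tool_pos: [0.5262, 0.0027, 0.1389]
tcp_rot: [-2.274, -2.165, 0.002]
wrist_force: [1.0, 0.9, -5.3]
width: 0.371
grip_force: 60.4
time: 37.52
tool_pos: [0.5268, 0.0027, 0.1256]
tcp_rot: [-2.275, -2.166, 0.0]
wrist_force: [-0.6, 1.0, -4.4]
width: 0.373
grip_force: 60.4
```

```bash

python3 jog.py '[[0,0,0.001,0],[0,0,0.001,0],[0,0,0,0]]'| grep -E "force|pos"
python3 jog.py '[[0,0,0.001,0],[0,0,0,0]]'| grep -E "force|pos"
python3 jog.py '[[0,0,0.001,0],[0,0,0,0]]'| grep -E "force|pos"
```

```text
tool_pos: [0.5268, 0.0027, 0.1237]
wrist_force: [-0.1, 0.3, -5.8]
grip_force: 60.4
tool_pos: [0.5271, 0.0027, 0.1233]
wrist_force: [-1.9, 0.3, -1.3]
grip_force: 60.8
tool_pos: [0.5272, 0.0027, 0.1233]
wrist_force: [-4.0, -0.4, 5.5]
grip_force: 61.5
```

Contact exactly at the predicted height (0.1233). Releasing and retreating.

```bash

python3 jog.py '[[0,0,0,0],[0,0,0,0],[0,0,0,0],[0,0,0,0]]' 1.0 | grep -E "force|width"
python3 jog.py '[[0,0,-0.015,0],[0,0,-0.03,0],[0,0,-0.05,0],[0,0,-0.05,0],[0,0,-0.02,0]]'
python3 jog.py '[[0.02,0,-0.01,0],[0.05,0,0,0],[0.05,0,0,0],[0.05,0,0,0],[0.05,0,0,0]]'
python3 jog.py '[[0.03,0,0,0],[0,0,0,0],[0,0,0,0]]'
python3 - <<'E'
from h import *
for n in('top','scene'): cv2.imwrite(f'pics/{n}8.png',bot.read_camera(n)[:,:,::-1])
f=lambda a,s:cv2.resize(cv2.convertScaleAbs(a,alpha=1.5,beta=10),None,fx=s,fy=s,interpolation=cv2.INTER_CUBIC)
a=f(cv2.imread('pics/top8.png')[165:265,255:415],2.5); b=f(cv2.imread('pics/scene8.png')[165:265,70:230],2.5)
a=a[:,:400];b=b[:,:400]
cv2.imwrite('pics/c9.png',np.hstack([a,b]))
E
```

```text
wrist_force: [-0.0, -0.9, 0.6]
width: 1.0
grip_force: 0.0
time: 39.52
tool_pos: [0.5288, 0.0026, 0.2919]
tcp_rot: [2.271, 2.163, 0.008]
wrist_force: [0.7, 0.2, 0.1]
width: 0.998
grip_force: 0.0
time: 40.15
tool_pos: [0.5371, 0.2238, 0.2962]
tcp_rot: [-2.275, -2.166, 0.002]
wrist_force: [-0.5, -0.4, 0.1]
width: 0.997
grip_force: 0.0
time: 40.52
tool_pos: [0.5388, 0.2517, 0.2962]
tcp_rot: [2.275, 2.167, -0.003]
wrist_force: [0.8, -0.3, 0.3]
width: 1.0
grip_force: 0.0
```

View pics/c9.png

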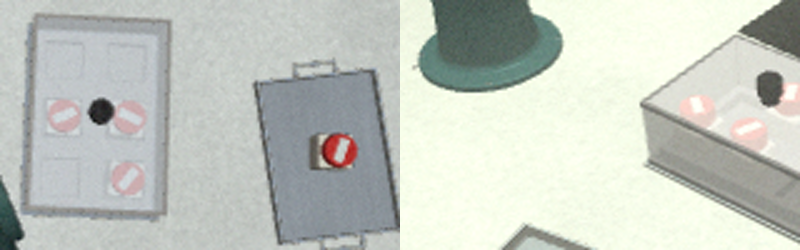

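The cover is seated (knob at top-image (295,209.5), same as at the start), with jar A upright in the tray centre. Handing in.

```bash
python3 -c "
from workcell import bot
print(bot.finish_job())"
```

```text
the job is handed in; nothing more can be done
None
```

The job is handed in, with no verdict returned: of the four jars present, the one loose-capped jar stands upright in the rework tray, the three tight ones are in their own pockets and the cover is back down on the rack; the one mishap was a gripper knuckle pressing a tight jar's cap (about 43 N at the wrist), and that jar stayed upright in its pocket.

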